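# Close the drill jig over a link blank

## Robot

A 6-joint arm with a two-finger parallel gripper is mounted at the origin on the work surface. World frame = base frame: x ahead of the robot, y to its left, z up, the work surface at z = 0. Lengths are in m, angles in rad, forces in N, time in s.
With the tool pointing down it reaches from about 0.375 to 0.825 m from the base axis. Payload 5.5 kg.
Tool frame: the origin (TCP) lies midway between the tips of the shut fingers; the grasp point (between the pads) lies 19 mm behind it; z points along the fingers, y is the line along which they close (so a half turn about z gives the same grasp; the last joint's range is limited). The gripper opens to 85 mm and grips with 20 to 120 N. Pads are 22 mm wide; open, the fingers measure 114 mm over their backs; the gripper's body (76 mm by 85 mm) begins 54 mm behind the grasp point. The pads swing forward as they close: fully open they stand 13 mm farther back than shut.
Start: joints at [1.195, 0.314, -0.047, 1.21, 0, 1.571], TCP at [0.22, 0.558, 0.2] pointing down, gripper open.
Joint ranges: [-2.67, 2.67], [-0.69, 1.73], [-1.03, 1.25], [-2.08, 2.16], [-1.42, 1.45], [-3.14, 3.14]. Speed limits (rad/s): [2.39, 2.39, 3.01, 3.14, 3.14, 3.14].

## Interface

Orientations are given as a 3x3 rotation matrix whose columns are the frame's x, y, z axes.
In Python, from workcell import ctrl gives the robot as it stands.
- The arm moves only by the tool carry_out, never from a script. Its arguments are lists of equal length, an entry for each row: "translation": the shift along the tool's x, y, z in mm, a list of three; "dr": the turn, a rotation vector about the tool's x, y, z in rad, a list of three; "hand": the opening, from 0 (shut) to 1 (fully open). A call has 1 to 12 rows; each row shifts and turns the commanded pose from where the row before left it, along the tool's axes as they then stand; what a row does not reach is not made up. A row lasts 1/8 s, in which the tool goes at most 62.5 mm and 10.7 degrees, less where a joint would pass 70% of its speed; a pose out of reach is approached as far as the arm can. A call with a gripper value outside its range is refused whole. The fingers move at their own pace and stop on an object; "squeeze" is the grip in N (left out, the last holds). Time passes only in rows, so rows that do not move let the fingers close. It gives the time, the measured TCP pose, the force, the opening and the grip force at its end, in the units of the state.
- ctrl.read_state(): the state, without advancing time (a new reading comes with each control period).
- ctrl.snapshot(name): name is "side" or "top" or "wrist"; returns a dict with "img" (420x560x3 uint8, blue, green, red), "mtx" (3x3 intrinsics, pixels), "k1" (the pictures are not rectified: a ray, as slopes to the right and down, at radius r is drawn at 1 + k1 r^2 times it, then the intrinsics apply), "eye" and "attitude" of the camera in the world. Camera axes: x right, y down, z forward; pixel columns grow to the right and rows downward; lengths in m; the calibration is good to about 2 mm. A picture is of the moment at which its call begins. There is no depth.
- ctrl.finish_job(): hands the job in; it is judged then, once.
The state is a dict: "time_s": time; "joints": joint angles; "qvel": joint speeds; "effort": joint torques, N m; "eef_pos": TCP position; "ee_rot": TCP orientation; "ft_force": force on the tool from outside, world axes, zero at the start; "wrist_torque": the same for the moment, N m; "gripper_width": opening from 0.0 (shut) to 1.0 (fully open); "grasp_force": force on a finger pad.
Only numpy, scipy, OpenCV 4.12 (cv2) and the standard library are available. Lean on these libraries where they do the work, as an engineer would, in place of code of your own. Each camera call takes 0.05 s, during which the arm holds its last target. There are 200 camera calls.

## Task

Get the drill jig ready for drilling. Push the steel link blank that sticks out of the jig along its slot until it is fully home against the end stop, then flip the raised hinged leaf over by pushing on it, without slamming it, until it lies fully shut over the blank, and finally push the latch arm round by its peg until it lies straight across the leaf against its stop. Nothing needs gripping: do it all by pushing with the fingertips or the outside of the fingers, lift nothing, and leave the spare blank, the oil bottle and the screwdriver alone.

Things in the scene. Friction and masses are not known exactly. Their poses are not given: they have to be found in the camera images.
- jig: Leaf-type drill jig, screwed to the bench. Origin on the bench under the slot's centre line; x along the slot to its end stop, y to the hinge, z up. All mm: dark steel base x -70..70, y -85..75, 16 thick, screw heads to z 22 near its corners. Rails (|y| 16 to 28, x -70..56, top z 25) form a 32 wide slot, floor z 16, open at -x.
- end_stop (a point): Centre of the face of the steel end stop that closes the slot, jig x = 56 mm; the stop's top is at z = 28 mm.
- link: Steel link blank in the slot: flat bar 144 x 30 x 12 mm, about 0.4 kg, square +x end, half-round -x end sticking out of the jig towards the robot. Origin: centre of its underside, x along it. Slides on the slot floor (underside z 16 mm) at about 2 to 8 N. Fully home, square end on the stop: origin at jig x = -16 mm, round end at x = -88 mm, still 18 mm outside the base.
- link_near (a point): Tip of the round end of that link blank (the end to push), at half its thickness, 22 mm above the bench.
- hinge_line (a point): Point on the leaf's hinge line, mid-width of the leaf: jig x = 5, y = 60, z = 35 mm. The line runs along the jig's x, between two lugs that rise to z = 44 mm.
- leaf (a joint): Leaf angle, rad: 0 shut (flat over the slot), pi/2 upright, to 1.95 leaning back to jig +y. Aluminium plate 86 mm wide (jig x -38..48), 10 mm thick about the hinge line, 0.36 kg. Shut: underside z 30 mm (2 mm over the blank), top z 40. Two drill bushings 20 mm wide, 3 mm proud, 60 mm from the hinge. Stiff hinge (0.35 N m): stays where left, must be pushed all the way down.
- leaf_edge (a point): Middle of the leaf's free edge, at mid thickness, 112 mm from the hinge line (at jig y = -52 mm when shut).
- latch (a joint): Angle of the flat steel latch arm about its vertical pivot, rad: 0 closed, pointing to jig +y straight across the shut leaf, against its stop; grows anticlockwise from above; pi/2 points to jig -x, beside the leaf; up to 2.15 swung outwards. Arm 14 mm wide, 8 thick, underside z 42 mm, 55 mm long. Stays where left; turns with about 2 N at the peg.
- latch_pivot (a point): Pivot of the latch arm on top of its round post (radius 9 mm): jig x = 5, y = -70, z = 42 mm. The pivot screw's head rises to z = 55 mm.
- latch_peg (a point): Top centre of the upright thumb peg on the latch arm, 42 mm from the pivot; peg 10 mm in diameter, from z = 50 to 76 mm.
- spare: A second, identical link blank lying on the bench to the jig's -y side, not part of the job; origin at the centre of its underside.
- oil: White plastic oil bottle with black cap, 48 mm in diameter, 125 mm tall, standing off the jig's corner between end stop and hinge; origin at the centre of its underside. Not part of the job.
- driver: Screwdriver 170 mm long lying on the bench to the jig's +y side, not part of the job; its handle lies to its -x.
Things that resemble listed ones, but are neither listed nor needed, are in the scene too. Leave any blue look-alike of the link alone. There is more than one size of the jig; the one meant has the size given above.

How it is judged:
On the way, in this order (a step that is already met when the one before it is completed fails the run):
1. the link blank is fully home against the end stop (x of link in the frame of jig above -0.0185 m and z of link in the frame of jig below 0.0185 m), for 0.2 s.
2. the leaf is flipped over and fully shut (value of joint leaf below 0.04 rad), for 0.2 s.
3. the latch arm lies across the shut leaf (value of joint leaf below 0.04 rad and value of joint latch below 0.1 rad), for 0.2 s.
At the end, for the whole second after the job is handed in: The link blank lies flat in the slot within 2.5 mm of the end stop, the leaf is shut to within 0.04 rad, the latch arm lies across it within 0.1 rad of its stop, and all is at rest (all of step 1 and all of step 3 and velocity of joint latch above -0.05 rad/s and linear speed of link below 0.02 m/s); the robot touches nothing.
It fails at once if the link blank is lifted off the slot floor (z of link in the frame of jig above 0.023 m).
It fails at once if the leaf is slammed shut (over 4 rad/s) (velocity of joint leaf below -4 rad/s).
It fails at once if the spare blank is moved by more than 20 mm (distance of spare from where it was at the start of the episode above 0.02 m).
It fails at once if the oil bottle is moved by more than 20 mm or tipped (distance of oil from where it was at the start of the episode above 0.02 m or angle between oil's own z axis and vertical above 0.4 rad).
It fails at once if the screwdriver is moved by more than 20 mm (distance of driver from where it was at the start of the episode above 0.02 m).
It also fails if it takes over 54 s, if anything falls off the work surface, if the arm or the gripper's body presses on something with over 40 N, if the wrist force passes 120 N, or if a joint passes its speed limit or range.

## Working session

There is one attempt and no reset: what is moved stays moved. The work goes in short steps, Python scripts to look and compute and a tool call to move; the robot and the scene stay as the last step left them, time stands still between calls to the robot, and variables do not carry over. Pictures are saved under pics/ and viewed, at most 10 in all, crops included, and the job is handed in when it is done.

Besides the shell and the picture viewer there is one more tool, called after ">>>" as a command line: name --argument value ..., lists and objects as JSON in quotes. carry_out: Moves the arm, as the interface text tells. Its arguments: {"type":"object","properties":{"translation":{"type":"array","items":{"type":"array","items":{"type":"number"}}},"dr":{"type":"array","items":{"type":"array","items":{"type":"number"}}},"hand":{"type":"array","items":{"type":"number"}},"squeeze":{"type":"number"}},"required":["translation","dr","hand"]}

```bash
mkdir -p pics; cat > h.py <<'E'
import numpy as np, cv2
from workcell import ctrl
def snap(n,f=None):
    s=ctrl.snapshot(n)
    if f: cv2.imwrite('pics/'+f,s['img'])
    np.savez('%s.npz'%n,**{k:np.array(v) for k,v in s.items()})
    return s
def load(n): return dict(np.load('%s.npz'%n))
def ray(s,p):
    d=np.array([float(s['k1']),0,0,0,0])
    u=np.array(p,float).reshape(-1,1,2); K=np.array(s['mtx'])
    xy=(u[:,0]-K[:2,2])/[K[0,0],K[1,1]]
    rd=np.linalg.norm(xy,axis=1); r=rd.copy()
    for _ in range(30): r=rd/(1+d[0]*r*r)
    v=np.c_[xy*(r/np.maximum(rd,1e-9))[:,None],np.ones(len(xy))]
    return v@np.array(s['attitude']).T
def onz(s,p,z):
    v=ray(s,p); e=np.array(s['eye']); return e+v*((z-e[2])/v[:,2])[:,None]
def proj(s,P):
    c=(np.atleast_2d(P)-np.array(s['eye']))@np.array(s['attitude']); xy=c[:,:2]/c[:,2:]
    r2=(xy**2).sum(1)[:,None]; K=np.array(s['mtx']); return xy*(1+float(s['k1'])*r2)*[K[0,0],K[1,1]]+K[:2,2]
E
python3 - <<'E'
from h import *
a=snap('top','top0.png');b=snap('side','side0.png')
for s in(a,b): print(s['eye'],s['attitude'],s['mtx'],s['k1'])
st=ctrl.read_state();print(st['time_s'],st['eef_pos'],st['ee_rot'],st['ft_force'])
E
```

```text
[0.36128453 0.00260024 0.93794987] [[ 0.02415666 -0.98152402  0.18980796]
 [-0.99964496 -0.02585109 -0.00645592]
 [ 0.01124339 -0.18958461 -0.98180001]] [[480.22711985   0.         278.72594043]
 [  0.         480.22711985 219.16996433]
 [  0.           0.           1.        ]] -0.04098088423040567
[ 0.22001323 -0.43731291  0.64549734] [[ 0.85216738 -0.36708477  0.37290688]
 [-0.52293199 -0.62301284  0.58171912]
 [ 0.01878555 -0.69072699 -0.72287159]] [[407.86849381   0.         280.81453028]
 [  0.         407.86849381 212.81262321]
 [  0.           0.           1.        ]] -0.11905008167973638
0.1 [0.22000203 0.55761691 0.1991365 ] [[-9.30204703e-01  3.67040743e-01 -5.50906189e-04]
 [ 3.67041157e-01  9.30203645e-01 -1.40300713e-03]
 [-2.50583647e-06 -1.50728908e-03 -9.99998864e-01]] [-0.93335806 -0.32890296 -0.7920192 ]
```

View pics/top0.png

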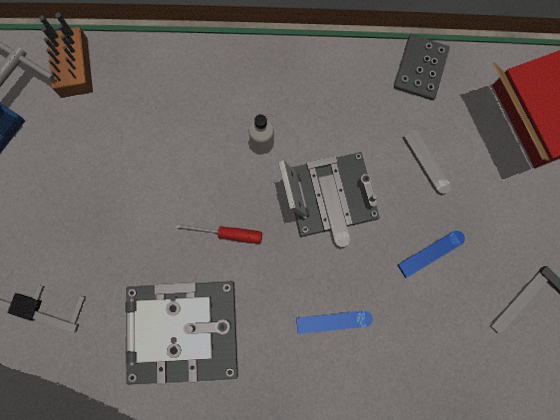

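View pics/side0.png

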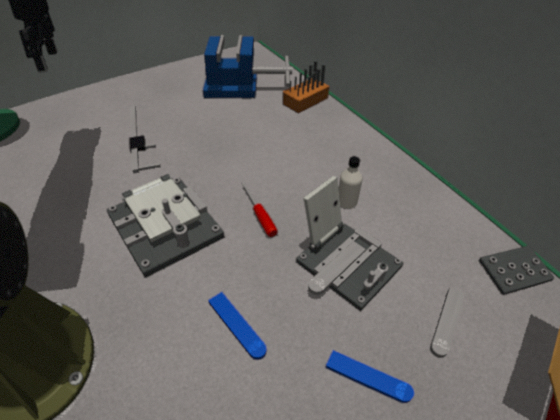

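The real jig is the one with the raised leaf, at about (333,195) in the top view. The other candidate, at (182,332), is bigger and already shut. The link's round end is at (341,240) and the latch is at (369,190). The two blue bars at (335,321) and (432,253) are look-alikes, and the spare is at (427,162). I'll confirm this in an enlarged crop.

```bash
python3 - <<'E'
from h import *
a=load('top')['img'][140:260,265:395];b=load('side')['img'][170:315,285:415]
A=cv2.resize(a,None,fx=4.5,fy=4.5,interpolation=cv2.INTER_CUBIC)[:, :400*2]
a=cv2.resize(a,(390,360),interpolation=2);b=cv2.resize(b,(390,435),interpolation=2)
o=np.zeros((435,790,3),np.uint8);o[:360,:390]=a;o[:,400:]=b
cv2.imwrite('pics/crop.png',np.clip(o*1.5,0,255).astype(np.uint8))
E
```

```text
(no output)
```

View pics/crop.png

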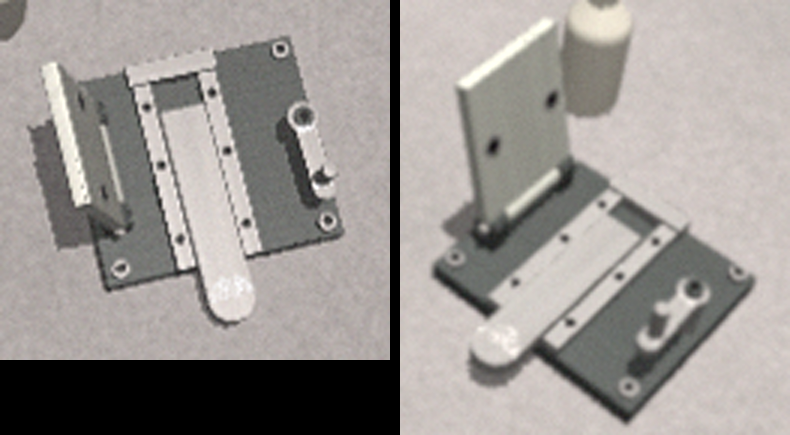

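```bash
cat >> h.py <<'E'
def kabsch(J,W):
    J=np.array(J,float);W=np.array(W,float)
    j=J-J.mean(0);w=W-W.mean(0)
    th=np.arctan2((j[:,0]*w[:,1]-j[:,1]*w[:,0]).sum(),(j*w).sum())
    R=np.array([[np.cos(th),-np.sin(th)],[np.sin(th),np.cos(th)]])
    t=W.mean(0)-R@J.mean(0); return th,R,t,(J@R.T+t-W)*1e3
E
python3 - <<'E'
from h import *
a=load('top');b=load('side')
T=lambda P:np.array(P)/3+[265,140]
S=lambda P:(np.array(P)-[400,0])/3+[285,170]
J=[[-.07,-.085],[.07,-.085],[-.07,.075]]
wt=onz(a,T([[343,234],[290,37],[107,288]]),.016)[:,:2]
ws=onz(b,S([[628,414],[754,279],[434,267]]),.016)[:,:2]
for w in(wt,ws): print(kabsch(J,w), np.linalg.norm(w[1]-w[0]),np.linalg.norm(w[2]-w[0]))
th,R,t,r=kabsch(J+J,np.r_[wt,ws]);print('both',th,t,r)
toj=lambda w:((w[:,:2]-t)@R)*1e3
print('screws',toj(onz(a,T([[281,48],[328,221],[120,267]]),.022)),toj(onz(b,S([[738,272],[629,386],[455,257]]),.022)))
print('pivot',toj(onz(a,T([[303,115]]),.055)),toj(onz(b,S([[693,289]]),.055)))
print('linktip',toj(onz(a,T([[232,321]]),.028)),toj(onz(b,S([[475,355]]),.028)))
print('linksq',toj(onz(a,T([[180,106]]),.028)),toj(onz(b,S([[620,220]]),.028)))
print('pegtop',toj(onz(a,T([[325,173],[323,185]]),.076)),toj(onz(b,S([[659,310]]),.076)))
# leaf edge corners: triangulate
def tri(p,q):
    A=[];B=[]
    for s,u in((a,p),(b,q)):
        d=ray(s,[u])[0];d/=np.linalg.norm(d);M=np.eye(3)-np.outer(d,d);A.append(M);B.append(M@np.array(s['eye']))
    X=np.linalg.solve(sum(A),sum(B));return np.r_[toj(X[None])[0],X[2]*1e3]
print('leaf -x corner',tri(T([76,203]),S([466,88])),'+x',tri(T([52,65]),S([548,25])))
print('oil',toj(onz(a,[[261,121]],.125)),'driver',toj(onz(a,[[262,237],[178,227]],.01)),'spare',toj(onz(a,[[443,190],[407,135]],.012)))
E
```

```text
(np.float64(0.2474825809946387), array([[ 0.96953217, -0.24496402],
       [ 0.24496402,  0.96953217]]), array([ 0.59341292, -0.10203151]), array([[-0.6987991 , -0.58659022],
       [ 0.86577112,  0.15309656],
       [-0.16697202,  0.43349366]])) 0.13830230522603368 0.15914311548572932
(np.float64(0.25873153638733243), array([[ 0.9667153 , -0.25585451],
       [ 0.25585451,  0.9667153 ]]), array([ 0.59121916, -0.10312511]), array([[ 0.10470833, -1.84627363],
       [ 1.58841841, -0.73410932],
       [-1.69312674,  2.58038295]])) 0.1382828717161242 0.1552618794978309
both 0.2530634585602642 [ 0.59231786 -0.10257838] [[-1.23750633 -1.39445447]
 [ 0.1335551   0.10221195]
 [-1.57079883 -0.59552349]
 [ 0.63688734 -1.03763727]
 [ 2.32145075 -0.6931627 ]
 [-0.28358803  3.61856598]]
screws [[ 62.00898444 -75.58567784]
 [-58.75402018 -75.08841202]
 [-57.73196607  64.32472308]] [[ 60.49720561 -74.4638253 ]
 [-58.09313424 -74.20046124]
 [-58.75811496  64.37515724]]
pivot [[  6.38396364 -69.26411127]] [[  3.50127789 -69.95287841]]
linktip [[-108.69171684    3.5591639 ]] [[-109.04163859    3.76265557]]
linksq [[36.5828224   1.14200823]] [[36.78534932  4.46722631]]
pegtop [[-37.31761087 -67.42502444]
 [-44.37419662 -64.21111112]] [[-38.62106332 -69.99438553]]
leaf -x corner [-32.24546105  90.75655069 136.72465   ] +x [ 46.8880123   87.88868143 140.23024779]
oil [[135.68645263 105.41598121]] driver [[-52.38991354 148.73994653]
 [  3.98649843 304.86073998]] spare [[ -41.59156627 -225.56599339]
 [  86.37631465 -186.89339319]]
```

The base measures 138 x 159 mm against the 140 x 160 given, so this is the right jig. Its pose is about (0.593, -0.102) with yaw 0.25. The link tip is at jig x = -109 (21 mm to go), the leaf stands at about 1.84 rad and the latch at about 1.57. I'll align the tool with the jig and close the hand while moving over.

>>> carry_out --translation '[[0,0,0],[0,0,0],[0,0,0],[0,0,0],[-4,-60,0],[-4,-60,0],[-4,-60,0],[-4,-60,0],[-4,-60,0],[-4,-60,0],[-4,-60,0],[-4,-60,0]]' --dr '[[0,0,-0.156],[0,0,-0.156],[0,0,-0.156],[0,0,-0.156],[0,0,0],[0,0,0],[0,0,0],[0,0,0],[0,0,0],[0,0,0],[0,0,0],[0,0,0]]' --hand '[0,0,0,0,0,0,0,0,0,0,0,0]'

```text
time_s: 1.6
eef_pos: [0.3692, 0.0989, 0.1999]
ee_rot: [[-0.969, -0.246, 0.0], [-0.246, 0.969, 0.0], [-0.0, 0.0, -1.0]]
ft_force: [0.6, 0.3, 0.1]
gripper_width: -0.001
grasp_force: 0.0
```

>>> carry_out --translation '[[-4,-60,0],[-4,-60,0],[-4,-60,0],[0,-60,0],[0,0,40],[0,0,40],[0,0,0],[0,0,0]]' --dr '[[0,0,0],[0,0,0],[0,0,0],[0,0,0],[0,0,0],[0,0,0],[0,0,0],[0,0,0]]' --hand '[0,0,0,0,0,0,0,0]'

```text
time_s: 2.6
eef_pos: [0.4403, -0.129, 0.121]
ee_rot: [[-0.969, -0.246, 0.001], [-0.246, 0.969, -0.0], [-0.001, -0.0, -1.0]]
ft_force: [0.4, -0.1, 1.0]
gripper_width: 0.003
grasp_force: 0.0
```

```bash
cat >> h.py <<'E'
TH=0.25;JT=np.array([.593,-.1022]);JR=np.array([[np.cos(TH),-np.sin(TH)],[np.sin(TH),np.cos(TH)]])
toj=lambda w:((np.atleast_2d(w)[:,:2]-JT)@JR)*1e3
def stat():
    s=ctrl.read_state();print(s['time_s'],'jig',toj(s['eef_pos'])[0].round(1),'z',round(s['eef_pos'][2]*1e3,1),'F',(np.array(s['ft_force'])[:2]@JR).round(1),round(s['ft_force'][2],1))
    e=np.array(s['ee_rot']);print('yaw of tool -x',np.arctan2(-e[1,0],-e[0,0]).round(4),'z',e[:,2].round(3));return s
E
python3 - <<'E'
from h import *
stat();s=snap('side');w=snap('wrist')
a=s['img'][100:400,150:450];w=cv2.resize(w['img'],(400,300))
o=np.zeros((450,800,3),np.uint8);o[:,:400]=cv2.resize(a,(400,450));o[:300,400:]=w
cv2.imwrite('pics/c2.png',np.clip(o*1.4,0,255).astype(np.uint8))
E
```

```text
2.6 jig [-154.6   11.8] z 121.0 F [ 0.4 -0.2] 1.0
yaw of tool -x 0.2485 z [ 0.001 -0.    -1.   ]
```

View pics/c2.png

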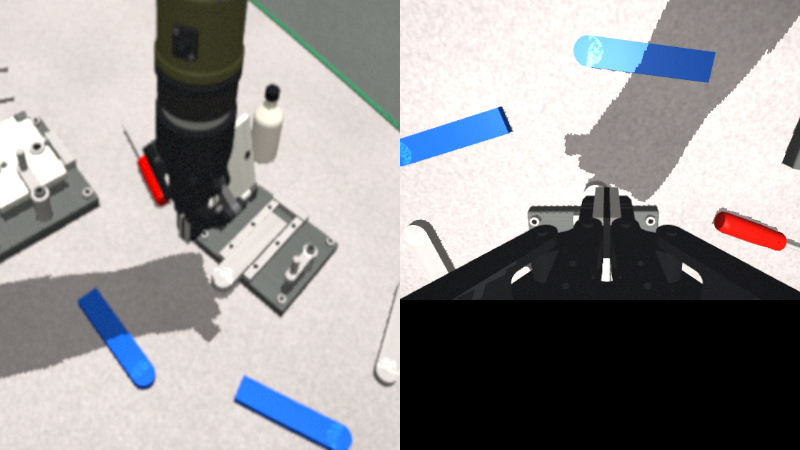

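The side view shows the hand just on the robot side of the link's round end, with the link tip at about (222,275) in the crop. The tool is aligned. I'll go down in front of the link.

>>> carry_out --translation '[[0,-10,40],[0,0,40],[0,0,26],[-12,0,0],[-12,0,0],[0,0,0]]' --dr '[[0,0,0],[0,0,0],[0,0,0],[0,0,0],[0,0,0],[0,0,0]]' --hand '[0,0,0,0,0,0]'

```text
time_s: 3.45
eef_pos: [0.4688, -0.133, 0.0158]
ee_rot: [[-0.969, -0.247, 0.004], [-0.247, 0.969, -0.001], [-0.004, -0.002, -1.0]]
ft_force: [-0.2, -0.2, -1.0]
gripper_width: -0.001
grasp_force: 0.0
```

>>> carry_out --translation '[[-4,0,0],[-4,0,0],[-4,0,0],[-4,0,0],[-4,0,0],[0,0,0]]' --dr '[[0,0,0],[0,0,0],[0,0,0],[0,0,0],[0,0,0],[0,0,0]]' --hand '[0,0,0,0,0,0]'

```text
time_s: 4.2
eef_pos: [0.4852, -0.1279, 0.0139]
ee_rot: [[-0.969, -0.246, 0.0], [-0.246, 0.969, -0.0], [-0.0, -0.0, -1.0]]
ft_force: [1.0, 0.2, -0.7]
gripper_width: 0.0
grasp_force: 0.0
```

```bash
python3 -c "
from h import *
stat()"
```

```text
4.2 jig [-110.8    1.8] z 13.9 F [ 1.  -0.1] -0.7
yaw of tool -x 0.2484 z [ 0. -0. -1.]
```

>>> carry_out --translation '[[-4,0,0],[-4,0,0],[-4,0,0],[0,0,0]]' --dr '[[0,0,0],[0,0,0],[0,0,0],[0,0,0]]' --hand '[0,0,0,0]'

```text
time_s: 4.7
eef_pos: [0.4969, -0.1249, 0.0139]
ee_rot: [[-0.969, -0.246, 0.0], [-0.246, 0.969, -0.0], [-0.0, -0.0, -1.0]]
ft_force: [-0.2, 0.4, -1.1]
gripper_width: -0.002
grasp_force: 0.0
```

>>> carry_out --translation '[[-2,0,0],[-2,0,0],[0,0,0]]' --dr '[[0,0,0],[0,0,0],[0,0,0]]' --hand '[0,0,0]'

```text
time_s: 5.08
eef_pos: [0.5005, -0.1239, 0.0139]
ee_rot: [[-0.969, -0.246, 0.0], [-0.246, 0.969, -0.0], [-0.0, -0.0, -1.0]]
ft_force: [0.0, 0.1, -0.7]
gripper_width: -0.005
grasp_force: 0.0
```

```bash
python3 -c "
from h import *
stat()"
```

```text
5.075 jig [-95.    1.8] z 13.9 F [0.  0.1] -0.7
yaw of tool -x 0.2483 z [ 0. -0. -1.]
```

```bash
python3 - <<'E'
from h import *
s=snap('side');t=snap('top')
a=s['img'][170:315,285:415];b=t['img'][140:260,265:395]
o=np.zeros((446,800,3),np.uint8);o[:,400:]=cv2.resize(a,(400,446),interpolation=2);o[:369,:400]=cv2.resize(b,(400,369),interpolation=2)
cv2.imwrite('pics/c3.png',np.clip(o*1.5,0,255).astype(np.uint8))
E
```

```text
(no output)
```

View pics/c3.png

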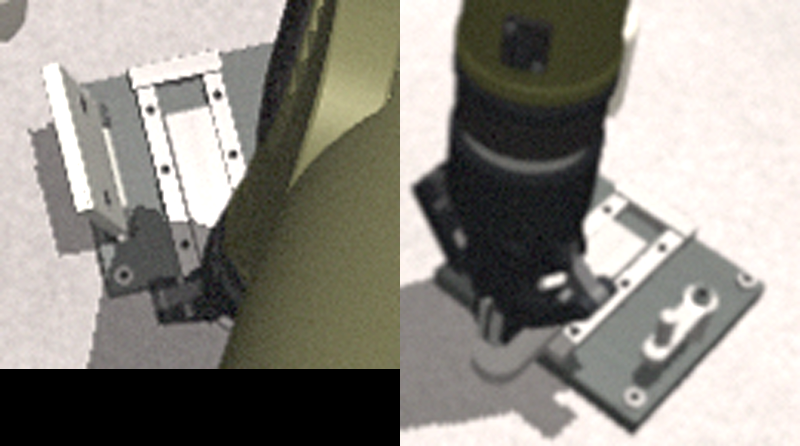

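The link round end is still at about (500,365) in the side half, so it hasn't moved. The fingertips show at about (490,335), seemingly beside it. I'll check where the reported TCP projects.

```bash
python3 - <<'E'
from h import *
s=load('side');t=load('top');st=ctrl.read_state()
P=np.array(st['eef_pos'])
j=lambda x,y,z:np.r_[JR@np.array([x,y])/1e3+JT,z/1e3]
C=lambda s_,p,o:((proj(s_,p)-o)*400/130).round(0)
Q=[P,j(-88,0,28),j(-109,0,28),j(-95,20,14),j(-95,2,60),j(-70,-85,16)]
for q in Q: print(C(s,q,[285,170])+[400,0],C(t,q,[265,140]))
print(st['joints'],st['effort'])
E
```

```text
[[493. 364.]] [[231. 310.]]
[[505. 345.]] [[234. 295.]]
[[482. 367.]] [[242. 327.]]
[[471. 346.]] [[203. 316.]]
[[500. 319.]] [[241. 299.]]
[[636. 424.]] [[353. 241.]]
[-2.42811985e-01  3.10989891e-01 -5.10258528e-01  7.49653308e-01
 -6.85186855e-05 -4.91074318e-01] [ 2.72090582e-02 -4.73231292e+01  2.76277399e+01 -1.65377639e-02
  1.61293498e-03  6.12557342e-04]
```

```bash
python3 - <<'E'
from h import *
s=load('side');w=snap('wrist')
a=s['img'][240:310,285:355].astype(float)
A=cv2.resize(np.clip(255*(a/255)**.5,0,255).astype(np.uint8),(420,420),interpolation=2)
b=w['img'][200:420,180:380].astype(float);B=cv2.resize(np.clip(255*(b/255)**.5,0,255).astype(np.uint8),(380,418),interpolation=2)
o=np.zeros((420,800,3),np.uint8);o[:,:420]=A;o[:418,420:]=B
cv2.imwrite('pics/c4.png',o)
print((proj(s,ctrl.read_state()['eef_pos'])-[285,240])*6)
im=np.array(cv2.imread('pics/side0.png'));print(proj(s,[.22,.558,.2]),proj(s,[.22-.0156,.558-.0395,.213]),proj(s,[.22+.0156,.558+.0395,.213]))
print((proj(w,[ctrl.read_state()['eef_pos']])-[180,200])*1.9+[420,0])
E
```

```text
[[181.61512021 289.42553165]]
[[54.65848461 79.23398435]] [[48.45552727 83.08742782]] [[57.02142681 65.96942858]]
[[625.07717527 101.89673416]]
```

View pics/c4.png

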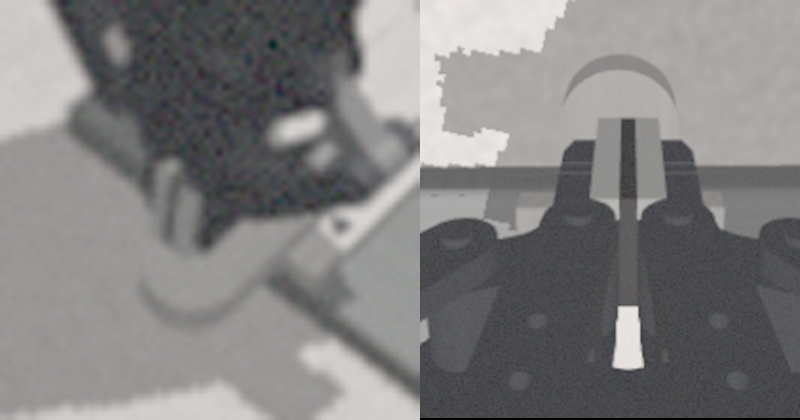

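The fingers hang above the link, not in front of it. In the side view the tips are at crop (178,250), while the reported TCP projects to (182,289), so the real tips look about 20 mm higher than reported. I'll back off upwards and check with measurements.

>>> carry_out --translation '[[0,0,-25],[35,0,0],[35,0,0],[0,0,0],[0,0,0]]' --dr '[[0,0,0],[0,0,0],[0,0,0],[0,0,0],[0,0,0]]' --hand '[0,0,0,0,0]'

```text
time_s: 5.85
eef_pos: [0.4333, -0.1413, 0.0392]
ee_rot: [[-0.969, -0.245, 0.001], [-0.245, 0.969, -0.0], [-0.001, -0.001, -1.0]]
ft_force: [-0.2, 0.3, -0.2]
gripper_width: -0.0
grasp_force: 0.0
```

```bash
python3 - <<'E'
from h import *
st=stat();s=snap('side');w=snap('wrist')
P=np.array(st['eef_pos']);print(w['eye'],np.array(w['attitude']).round(3),'eye-P',np.array(w['eye'])-P)
j=lambda x,y,z:np.r_[JR@np.array([x,y])/1e3+JT,z/1e3]
q=proj(s,P)[0];c=(q-35).astype(int);c[1]-=10
G=lambda a:np.clip(255*(a/255.)**.5,0,255).astype(np.uint8)
A=cv2.resize(G(s['img'][c[1]:c[1]+70,c[0]:c[0]+70]),(420,420),interpolation=2)
cv2.drawMarker(A,tuple(((q-c)*6).astype(int).tolist()),(0,0,255),0,20)
B=cv2.resize(G(w['img'][100:400,140:420]),(380,407),interpolation=2);k=380/280
for p,col in((P,(0,0,255)),(j(-70,-85,16),(0,255,0)),(j(-70,75,16),(0,255,0)),(j(-109,0,28),(255,0,0))):
    u=((proj(w,p)[0]-[140,100])*k).astype(int);print(proj(w,p)[0]);cv2.drawMarker(B,tuple(u.tolist()),col,0,16)
o=np.zeros((420,800,3),np.uint8);o[:,:420]=A;o[:407,420:]=B
cv2.imwrite('pics/c5.png',o);print(c)
E
```

```text
5.85 jig [-164.4    1.6] z 39.2 F [-0.1  0.3] -0.2
yaw of tool -x 0.2479 z [ 0.001 -0.    -1.   ]
[ 0.36105612 -0.15907332  0.21427848] [[-0.246  0.928  0.281]
 [ 0.969  0.235  0.071]
 [-0.     0.29  -0.957]] eye-P [-0.07227025 -0.01772673  0.17503991]
[288.02460031 253.07312207]
[156.25061705 372.92769951]
[400.65419108 372.51722125]
[285.66828183 332.0690192 ]
[254 259]
```

View pics/c5.png

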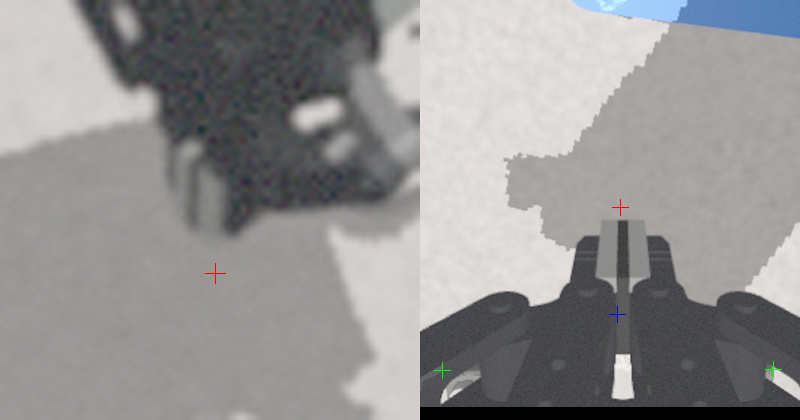

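```bash
python3 - <<'E'
from h import *
s=load('side');w=load('wrist');P=np.array(ctrl.read_state()['eef_pos'])
for q,u in (((287.3,297.7),(289.6,262.1)),):
    A=[];B=[];D=[]
    for c,x in((s,q),(w,u)):
        d=ray(c,[x])[0];d/=np.linalg.norm(d);M=np.eye(3)-np.outer(d,d);A.append(M);B.append(M@c['eye']);D.append((d,c['eye']))
    X=np.linalg.solve(sum(A),sum(B));print((X-P)*1e3,[np.linalg.norm(np.cross(X-e,d))*1e3 for d,e in D])
    print(((X-P)[:2]@JR)*1e3)
E
```

```text
[-7.86567796 -1.20833951 28.93100071] [np.float64(0.4162353690998044), np.float64(0.41623536909971043)]
[-7.92010106  0.77522471]
```

Triangulated, the real fingertips sit about 25 mm above the reported TCP, with xy good to a few mm. I'll find the exact offset by lowering gently towards the bench and watching the force.

>>> carry_out --translation '[[0,0,20],[0,0,19],[0,0,4],[0,0,4],[0,0,0]]' --dr '[[0,0,0],[0,0,0],[0,0,0],[0,0,0],[0,0,0]]' --hand '[0,0,0,0,0]'

```text
time_s: 6.58
eef_pos: [0.4329, -0.1412, -0.0079]
ee_rot: [[-0.969, -0.246, 0.0], [-0.246, 0.969, -0.0], [-0.0, -0.0, -1.0]]
ft_force: [0.2, -0.7, 0.1]
gripper_width: -0.001
grasp_force: 0.0
```

>>> carry_out --translation '[[0,0,3],[0,0,0]]' --dr '[[0,0,0],[0,0,0]]' --hand '[0,0]'

```text
time_s: 6.82
eef_pos: [0.4326, -0.1412, -0.011]
ee_rot: [[-0.969, -0.246, 0.0], [-0.246, 0.969, -0.0], [-0.0, -0.0, -1.0]]
ft_force: [0.4, 0.1, -0.2]
gripper_width: -0.004
grasp_force: 0.0
```

>>> carry_out --translation '[[0,0,3],[0,0,0]]' --dr '[[0,0,0],[0,0,0]]' --hand '[0,0]'

```text
time_s: 7.08
eef_pos: [0.4323, -0.1411, -0.0143]
ee_rot: [[-0.969, -0.246, -0.0], [-0.246, 0.969, 0.0], [0.0, 0.0, -1.0]]
ft_force: [-0.3, -0.1, -0.1]
gripper_width: -0.0
grasp_force: 0.0
```

>>> carry_out --translation '[[0,0,2],[0,0,0]]' --dr '[[0,0,0],[0,0,0]]' --hand '[0,0]'

```text
time_s: 7.32
eef_pos: [0.4324, -0.1411, -0.0162]
ee_rot: [[-0.969, -0.246, -0.0], [-0.246, 0.969, 0.0], [0.0, 0.0, -1.0]]
ft_force: [-0.8, -0.7, 0.3]
gripper_width: -0.002
grasp_force: 0.0
```

>>> carry_out --translation '[[0,0,2],[0,0,0]]' --dr '[[0,0,0],[0,0,0]]' --hand '[0,0]'

```text
time_s: 7.58
eef_pos: [0.4324, -0.1411, -0.0182]
ee_rot: [[-0.969, -0.246, -0.0], [-0.246, 0.969, 0.0], [0.0, 0.0, -1.0]]
ft_force: [0.3, 0.9, 0.6]
gripper_width: -0.002
grasp_force: 0.0
```

>>> carry_out --translation '[[0,0,2],[0,0,0]]' --dr '[[0,0,0],[0,0,0]]' --hand '[0,0]'

```text
time_s: 7.82
eef_pos: [0.4323, -0.1411, -0.0203]
ee_rot: [[-0.969, -0.246, -0.0], [-0.246, 0.969, 0.0], [0.0, 0.0, -1.0]]
ft_force: [0.1, -0.1, 0.1]
gripper_width: 0.003
grasp_force: 0.0
```

>>> carry_out --translation '[[0,0,2],[0,0,0]]' --dr '[[0,0,0],[0,0,0]]' --hand '[0,0]'

```text
time_s: 8.07
eef_pos: [0.4323, -0.1411, -0.0223]
ee_rot: [[-0.969, -0.246, -0.0], [-0.246, 0.969, 0.0], [0.0, 0.0, -1.0]]
ft_force: [0.1, 0.3, 0.5]
gripper_width: 0.001
grasp_force: 0.0
```

>>> carry_out --translation '[[0,0,2],[0,0,0]]' --dr '[[0,0,0],[0,0,0]]' --hand '[0,0]'

```text
time_s: 8.32
eef_pos: [0.4324, -0.1411, -0.0243]
ee_rot: [[-0.969, -0.246, -0.0], [-0.246, 0.969, 0.0], [0.0, 0.0, -1.0]]
ft_force: [0.4, -0.9, 0.2]
gripper_width: 0.002
grasp_force: 0.0
```

>>> carry_out --translation '[[0,0,2],[0,0,0]]' --dr '[[0,0,0],[0,0,0]]' --hand '[0,0]'

```text
time_s: 8.57
eef_pos: [0.4323, -0.1411, -0.0263]
ee_rot: [[-0.969, -0.246, -0.0], [-0.246, 0.969, 0.0], [0.0, 0.0, -1.0]]
ft_force: [0.3, 0.6, 1.7]
gripper_width: -0.002
grasp_force: 0.0
```

>>> carry_out --translation '[[0,0,2],[0,0,0]]' --dr '[[0,0,0],[0,0,0]]' --hand '[0,0]'

```text
time_s: 8.82
eef_pos: [0.4323, -0.1411, -0.0283]
ee_rot: [[-0.969, -0.246, -0.0], [-0.246, 0.969, 0.0], [0.0, 0.0, -1.0]]
ft_force: [0.1, 0.6, -0.9]
gripper_width: 0.005
grasp_force: 0.0
```

```bash
python3 - <<'E'
from h import *
st=stat();s=snap('side')
P=np.array(st['eef_pos']);q=proj(s,P+[0,0,.027])[0];c=(q-35).astype(int);c[1]-=10
G=lambda a:np.clip(255*(a/255.)**.5,0,255).astype(np.uint8)
A=cv2.resize(G(s['img'][c[1]:c[1]+70,c[0]:c[0]+90]),(720,560),interpolation=2)
cv2.drawMarker(A,tuple(((q-c)*8).astype(int).tolist()),(0,0,255),0,16)
cv2.imwrite('pics/c6.png',A)
E
```

```text
8.825 jig [-165.3    2.1] z -28.3 F [0.2 0.5] -0.9
yaw of tool -x 0.2482 z [-0.  0. -1.]
```

View pics/c6.png

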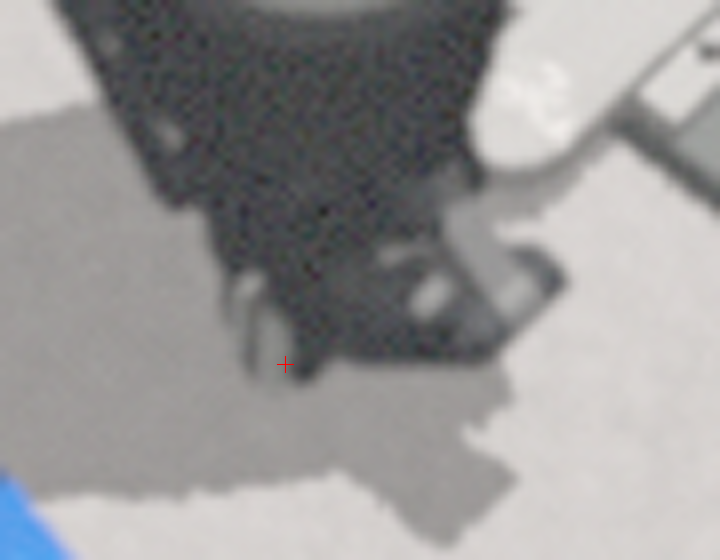

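No bench contact yet, but the tip, at (270,385), matches the tip sitting at about z = 0, so the offset is about 28 mm (real tip z = reported z + 28). I'll raise 12 mm and push the link.

>>> carry_out --translation '[[0,0,-12],[-15,0,0],[-15,0,0],[-5,0,0],[-5,0,0],[-4,0,0],[-4,0,0],[-4,0,0],[-4,0,0],[0,0,0]]' --dr '[[0,0,0],[0,0,0],[0,0,0],[0,0,0],[0,0,0],[0,0,0],[0,0,0],[0,0,0],[0,0,0],[0,0,0]]' --hand '[0,0,0,0,0,0,0,0,0,0]'

```text
time_s: 10.12
eef_pos: [0.4877, -0.1272, -0.0161]
ee_rot: [[-0.969, -0.246, 0.001], [-0.246, 0.969, 0.0], [-0.001, 0.0, -1.0]]
ft_force: [-0.7, -0.4, -0.2]
gripper_width: 0.001
grasp_force: 0.2
```

```bash
python3 -c "
from h import *
stat()"
```

```text
10.125 jig [-108.2    1.8] z -16.1 F [-0.8 -0.2] -0.2
yaw of tool -x 0.2484 z [ 0.001  0.    -1.   ]
```

>>> carry_out --translation '[[-4,0,0],[-4,0,0],[0,0,0]]' --dr '[[0,0,0],[0,0,0],[0,0,0]]' --hand '[0,0,0]'

```text
time_s: 10.5
eef_pos: [0.4954, -0.1253, -0.0161]
ee_rot: [[-0.969, -0.246, 0.001], [-0.246, 0.969, 0.0], [-0.001, -0.0, -1.0]]
ft_force: [-1.2, -0.5, 0.4]
gripper_width: 0.002
grasp_force: 0.5
```

>>> carry_out --translation '[[-3,0,0],[0,0,0]]' --dr '[[0,0,0],[0,0,0]]' --hand '[0,0]'

```text
time_s: 10.75
eef_pos: [0.4976, -0.1247, -0.0161]
ee_rot: [[-0.969, -0.246, -0.0], [-0.246, 0.969, -0.0], [0.0, -0.0, -1.0]]
ft_force: [-2.9, -0.8, 1.6]
gripper_width: 0.001
grasp_force: 1.6
```

```bash
python3 - <<'E'
from h import *
stat();s=snap('side')
G=lambda a:np.clip(255*(a/255.)**.5,0,255).astype(np.uint8)
A=cv2.resize(G(s['img'][230:310,290:390]),(750,600),interpolation=2)
cv2.imwrite('pics/c7.png',A)
E
```

```text
10.75 jig [-98.    1.8] z -16.1 F [-3. -0.] 1.6
yaw of tool -x 0.2482 z [-0. -0. -1.]
```

View pics/c7.png

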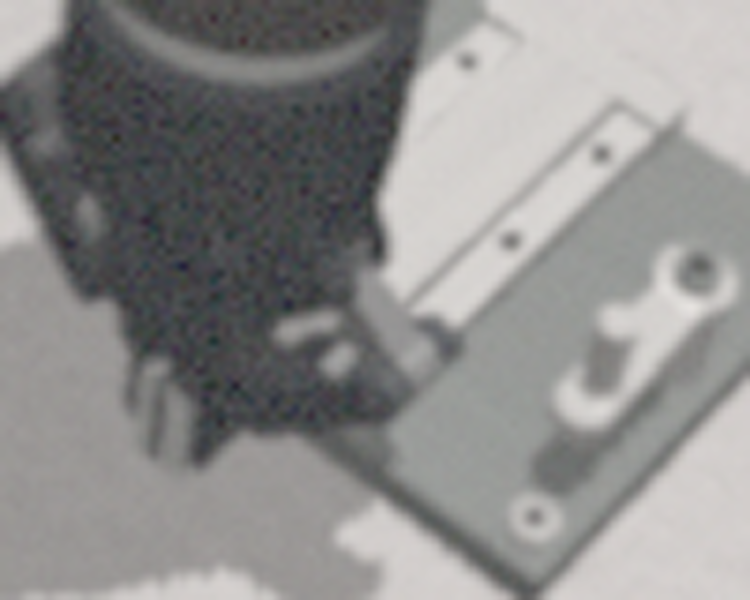

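The fingers are in front of the link and it has slid almost to the stop: the white blank now nearly fills the slot near (620,110). I'll keep pushing until the force rises.

>>> carry_out --translation '[[-2,0,0],[0,0,0]]' --dr '[[0,0,0],[0,0,0]]' --hand '[0,0]'

```text
time_s: 11.05
eef_pos: [0.4976, -0.1247, -0.0163]
ee_rot: [[-0.969, -0.245, -0.003], [-0.245, 0.969, -0.001], [0.003, -0.001, -1.0]]
ft_force: [-7.6, -1.8, 6.0]
gripper_width: 0.001
grasp_force: 4.1
```

>>> carry_out --translation '[[-2,0,0],[0,0,0]]' --dr '[[0,0,0],[0,0,0]]' --hand '[0,0]'

```text
time_s: 11.3
eef_pos: [0.4975, -0.1248, -0.0165]
ee_rot: [[-0.97, -0.245, -0.006], [-0.245, 0.97, -0.003], [0.007, -0.001, -1.0]]
ft_force: [-13.0, -4.5, 9.6]
gripper_width: -0.003
grasp_force: 6.7
```

```bash
python3 -c "
from h import *
stat()"
```

```text
11.3 jig [-98.1   1.8] z -16.5 F [-13.7  -1.1] 9.6
yaw of tool -x 0.2471 z [-0.006 -0.003 -1.   ]
```

The force is 14 N with no more movement and the contact face is at x = -88, so the link is home. I'll retreat, raise, and go behind the leaf (jig y of about 130).

>>> carry_out --translation '[[10,0,0],[15,0,0],[0,0,-45],[0,0,-45],[0,0,-45],[0,0,-43],[-40,42,0],[-42,43,0],[-44,43,0],[0,0,0]]' --dr '[[0,0,0],[0,0,0],[0,0,0],[0,0,0],[0,0,0],[0,0,0],[0,0,0],[0,0,0],[0,0,0],[0,0,0]]' --hand '[0,0,0,0,0,0,0,0,0,0]'

```text
time_s: 12.55
eef_pos: [0.5695, 0.0286, 0.1617]
ee_rot: [[-0.968, -0.251, 0.002], [-0.251, 0.968, 0.001], [-0.002, 0.001, -1.0]]
ft_force: [-0.2, -0.3, 0.2]
gripper_width: 0.0
grasp_force: 0.0
```

```bash
python3 - <<'E'
from h import *
stat();s=snap('side');t=snap('top')
G=lambda a:np.clip(255*(a/255.)**.6,0,255).astype(np.uint8)
o=np.zeros((450,800,3),np.uint8)
o[:,:400]=cv2.resize(G(s['img'][130:310,250:410]),(400,450),interpolation=2)
o[:,400:]=cv2.resize(G(t['img'][100:280,235:395]),(400,450),interpolation=2)
cv2.imwrite('pics/c8.png',o)
E
```

```text
12.55 jig [  9.6 132.6] z 161.7 F [-0.2 -0.2] 0.2
yaw of tool -x 0.2533 z [ 0.002  0.001 -1.   ]
```

View pics/c8.png

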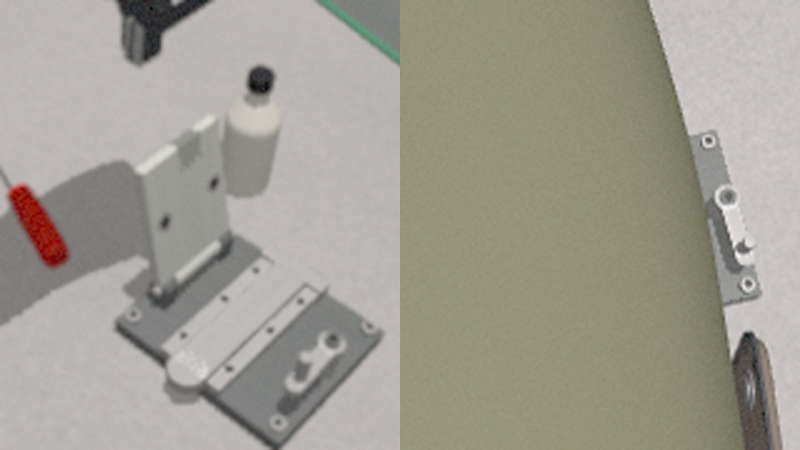

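The link is now seated: the blank fills the slot to the stop at about (310,280). The leaf stands up behind it and the hand is behind the leaf at about (140,50). I'll check the tip height numerically, then descend and push.

```bash
python3 - <<'E'
from h import *
s=load('side');P=np.array(ctrl.read_state()['eef_pos'])
for dz in(.02,.024,.028,.032): print(dz,((proj(s,P+[0,0,dz])[0]-[250,130])*2.5).round(1))
E
```

```text
0.02 [139.9  74.8]
0.024 [140.2  70.4]
0.028 [140.6  66.1]
0.032 [140.9  61.6]
```

>>> carry_out --translation '[[2,0,30],[0,0,35],[0,0,0]]' --dr '[[0,0,0],[0,0,0],[0,0,0]]' --hand '[0,0,0]'

```text
time_s: 13.02
eef_pos: [0.5625, 0.0232, 0.0947]
ee_rot: [[-0.97, -0.244, -0.005], [-0.244, 0.97, -0.0], [0.005, 0.001, -1.0]]
ft_force: [-1.1, -0.1, 0.9]
gripper_width: -0.0
grasp_force: 0.0
```

>>> carry_out --translation '[[0,-10,0],[0,-10,0],[0,0,0]]' --dr '[[0,0,0],[0,0,0],[0,0,0]]' --hand '[0,0,0]'

```text
time_s: 13.4
eef_pos: [0.5719, 0.0042, 0.0982]
ee_rot: [[-0.97, -0.244, 0.002], [-0.244, 0.97, -0.0], [-0.002, -0.001, -1.0]]
ft_force: [0.3, 0.3, -1.1]
gripper_width: -0.001
grasp_force: 0.0
```

>>> carry_out --translation '[[0,-10,0],[0,-10,0],[0,0,0]]' --dr '[[0,0,0],[0,0,0],[0,0,0]]' --hand '[0,0,0]'

```text
time_s: 13.78
eef_pos: [0.5761, -0.0152, 0.097]
ee_rot: [[-0.97, -0.245, 0.0], [-0.245, 0.97, -0.001], [-0.0, -0.001, -1.0]]
ft_force: [-0.6, -0.4, 0.3]
gripper_width: 0.002
grasp_force: 0.0
```

```bash
python3 -c "
from h import *
stat()"
```

```text
13.775 jig [ 5.1 88.5] z 97.0 F [-0.7 -0.2] 0.3
yaw of tool -x 0.2472 z [ 0.    -0.001 -1.   ]
```

>>> carry_out --translation '[[0,-8,0],[0,-8,0],[0,0,0]]' --dr '[[0,0,0],[0,0,0],[0,0,0]]' --hand '[0,0,0]'

```text
time_s: 14.15
eef_pos: [0.5796, -0.0307, 0.0967]
ee_rot: [[-0.97, -0.245, -0.0], [-0.245, 0.97, -0.001], [0.001, -0.001, -1.0]]
ft_force: [-0.5, 0.4, 0.0]
gripper_width: 0.003
grasp_force: 0.0
```

```bash
python3 - <<'E'
from h import *
stat();old=load('side');s=snap('side')
d=cv2.absdiff(s['img'],old['img']).max(2)
# leaf: bright low-saturation pixels in region; compare bright mask old/new
def m(i):
    h=cv2.cvtColor(i,cv2.COLOR_BGR2HSV); return i.min(2)
j=lambda x,y,z:np.r_[JR@np.array([x,y])/1e3+JT,z/1e3]
def edge(th,x,r=112,o=0): return j(x,60-r*np.cos(th)+o*np.sin(th),35+r*np.sin(th)+o*np.cos(th))
for th in(1.84,1.7,1.57,1.45): print(th,[proj(s,edge(th,x))[0].round(0) for x in(-38,48)])
np.set_printoptions(linewidth=250)
g=lambda i:i['img'][165:250:4,296:350:3].min(2)
print(g(old));print(g(s))
E
```

```text
14.15 jig [ 4.7 72.5] z 96.7 F [-0.4  0.5] 0.0
yaw of tool -x 0.2472 z [-0.    -0.001 -1.   ]
1.84 [array([305., 199.]), array([335., 176.])]
1.7 [array([311., 202.]), array([342., 179.])]
1.57 [array([318., 205.]), array([348., 182.])]
1.45 [array([324., 210.]), array([354., 186.])]
[[146 150 145 147 144 144 146 143 145 146 143 143 143 145 147 146 143 140]
 [147 148 145 149 146 144 144 142 142 142 143 146 145 146 142 143 143 111]
 [146 147 146 146 148 149 148 149 144 145 143 143 143 143 142 133 144 153]
 [148 148 150 147 146 144 145 147 145 144 144 147 174 165 138 121 151 155]
 [144 145 147 148 148 147 144 145 146 142 133 168 127 103 133  81 119 142]
 [146 142 139 148 147 147 143 145 123  99  90  82 101 104 114  81  85  85]
 [143 143 144 143 145 145 156 177 134  76  82  84 104 105  88  77  83  88]
 [134 132 144 147 147 178 175 116 102  75  76  98 104 103  98  78  86  88]
 [ 78  77  87 172 180 127 101 102 105  91 101 103 104 102 101  79  84  87]
 [ 79  75  78  68  99 108 103 105 105 102 101 100 105  57  94  82  87  86]
 [ 78  76  78  69  95 106 103 102 100 102 100 102  95  56 105  80
[... 1786 characters left out ...]
 70  68  68  72  92 152]
 [ 98  80  79  80  79  78  79  76  76  69  73  72  72  70  68  69 139 150]
 [ 79  80  81  80  82  81  80  71  72  68  62  70  69  68  70  70 154 153]
 [ 78  80  79  80  83  81  79  75  72  36  72  69  67  72  60  33  78 112]
 [ 83  80  75  83  81  78  75  73  73  71  66  71  68  84  53  33  58  80]
 [ 80  82  78  80  81  77  72  76  70  69  70  81  78  41  32  44  39  68]
 [ 74  78  80  78  81  77  71  75  68  72  88  61  45  40  44  54  79  85]
 [ 76  78  77  78  80  69  74  70  78  98  46  48  46  41  65  83  94 157]
 [ 78  80  80  81  75  92  98  60  43  44  63  45  46  47  47  80 108 151]
 [ 76  81  80  67  48  35  29  28  59  82  79  83  72  96  82 115 154 155]]
```

The leaf's free-edge corner has moved from (305,199) to about (326,206), so the leaf is at about 1.43 rad. The push is working, and I'll follow the arc over.

>>> carry_out --translation '[[0,-11,-1],[0,-11,-1],[0,-12,3],[0,-12,4],[0,-10,7],[0,-10,7],[0,0,0]]' --dr '[[0,0,0],[0,0,0],[0,0,0],[0,0,0],[0,0,0],[0,0,0],[0,0,0]]' --hand '[0,0,0,0,0,0,0]'

```text
time_s: 15.08
eef_pos: [0.5958, -0.0948, 0.0772]
ee_rot: [[-0.97, -0.244, -0.0], [-0.244, 0.97, -0.001], [0.001, -0.001, -1.0]]
ft_force: [-0.0, 0.8, 0.4]
gripper_width: -0.0
grasp_force: 0.0
```

```bash
python3 -c "
from h import *
stat()"
```

```text
15.075 jig [4.6 6.5] z 77.2 F [0.2 0.8] 0.4
yaw of tool -x 0.247 z [-0.    -0.001 -1.   ]
```

>>> carry_out --translation '[[0,-9,9],[0,-9,9],[0,-6,11],[0,-5,11],[0,-2,8],[0,0,0]]' --dr '[[0,0,0],[0,0,0],[0,0,0],[0,0,0],[0,0,0],[0,0,0]]' --hand '[0,0,0,0,0,0]'

```text
time_s: 15.82
eef_pos: [0.6024, -0.1235, 0.0287]
ee_rot: [[-0.969, -0.245, -0.002], [-0.245, 0.969, 0.001], [0.002, 0.001, -1.0]]
ft_force: [0.5, -0.2, -0.5]
gripper_width: 0.002
grasp_force: 0.0
```

```bash
python3 - <<'E'
from h import *
stat();s=snap('side')
j=lambda x,y,z:np.r_[JR@np.array([x,y])/1e3+JT,z/1e3]
for z in (40,55,70): print(z,[proj(s,j(x,-52,z))[0].round(0) for x in(-38,48)])
np.set_printoptions(linewidth=250)
print(s['img'][226:290:3,316:376:3].min(2))
E
```

```text
15.825 jig [  3.8 -22.9] z 28.7 F [ 0.4 -0.4] -0.5
yaw of tool -x 0.248 z [-0.002  0.001 -1.   ]
40 [array([360., 279.]), array([387., 252.])]
55 [array([361., 274.]), array([388., 247.])]
70 [array([363., 269.]), array([390., 242.])]
[[159 152 157 156 156 180 204 159 142 127 105  37  16  16  14   8  19  14  17  17]
 [153 156 158 160 177 154 113 108 106 109 109  96  39  17  14  15  23  17  10  15]
 [157 158 146 119 112 107 108 110 108 105 107 108 111  94  14  12  21  13   9  18]
 [158 140 111 110 108 107 103 106 106 107 106 107 106  93  10   5  11  16  15  19]
 [ 97 109 111 108 106 104 106 105 104 107 108 105 110 100  27  72  16  12  18  19]
 [ 49  61 107 109 107 103 104 104 104 105 102 105 110  90  52  35  53  11  17  11]
 [ 64 104 107 106 107 108 107 107 107 105 108 107 110  63  62  34  61  16  14  53]
 [ 80 100 106 106 106 109 109 109 105 102  57 102 105 102  61  53  53  12  36 109]
 [ 43  69  80 103 107 104 107  99  57  55  76 107 107 101  53  64  34  34 102 109]
 [ 36  48  56  72  83 104 108  84  55  57  87 108 107 106 102  82  92 103 106 108]
 [ 47  46  49  49  78  75  88 104  
[... 261 characters left out ...]
75  99 170 200 198 177 100  48  41]
 [ 87  89  90  89  88  90  90  90  88  86  70  87  77  90 170 183 101  48  41  44]
 [ 65  90  90  89  89  88  89  86  89  66  89  88  81  52  71  93  51  44 120 145]
 [ 48  90  90  87  88  88  89  86  72  88  90  82  47  46  49  48  46  45  97 140]
 [ 62  87  90  88  88  87  89  93  71 102 126  49  48  48  47  49  79  84  60  92]
 [ 70  87 108 145 160 199 116 164 165 135  85  83  61  47  48  87 103 106  60 133]
 [ 83  69 132 153 133  65 141 167 123  84  88  90  89  75  79  85 129 156 147 109]
 [ 87  80  69  65  61  34  59  91  84  90  90  90  87  89  89  84  71 125 117  49]
 [ 87  84  86  86  87 100  34  58  91  90  90  89  90  88  88  82  49  53  50  80]]
```

The leaf is low, with its front edge at row ~268, which is about 25 mm above shut at the edge. I'll press it down slowly.

>>> carry_out --translation '[[0,-2,5],[0,-2,5],[0,-1,4],[0,0,0]]' --dr '[[0,0,0],[0,0,0],[0,0,0],[0,0,0]]' --hand '[0,0,0,0]'

```text
time_s: 16.38
eef_pos: [0.6045, -0.1287, 0.0155]
ee_rot: [[-0.969, -0.246, -0.0], [-0.246, 0.969, -0.001], [0.001, -0.0, -1.0]]
ft_force: [-0.4, 0.2, -0.6]
gripper_width: -0.0
grasp_force: 0.0
```

>>> carry_out --translation '[[0,0,2],[0,0,0]]' --dr '[[0,0,0],[0,0,0]]' --hand '[0,0]'

```text
time_s: 16.62
eef_pos: [0.6048, -0.1287, 0.0139]
ee_rot: [[-0.969, -0.246, 0.0], [-0.246, 0.969, -0.0], [-0.0, -0.0, -1.0]]
ft_force: [0.4, 0.7, 0.6]
gripper_width: 0.001
grasp_force: 0.0
```

>>> carry_out --translation '[[0,0,2],[0,0,0]]' --dr '[[0,0,0],[0,0,0]]' --hand '[0,0]'

```text
time_s: 16.88
eef_pos: [0.6047, -0.1286, 0.0119]
ee_rot: [[-0.969, -0.246, 0.0], [-0.246, 0.969, -0.0], [-0.0, -0.0, -1.0]]
ft_force: [0.1, -0.1, 0.1]
gripper_width: 0.0
grasp_force: 0.2
```

>>> carry_out --translation '[[0,0,2],[0,0,0]]' --dr '[[0,0,0],[0,0,0]]' --hand '[0,0]'

```text
time_s: 17.12
eef_pos: [0.6047, -0.1284, 0.0098]
ee_rot: [[-0.969, -0.246, 0.0], [-0.246, 0.969, 0.0], [-0.0, 0.0, -1.0]]
ft_force: [0.8, -0.7, 0.9]
gripper_width: 0.002
grasp_force: 0.3
```

>>> carry_out --translation '[[0,0,2],[0,0,0]]' --dr '[[0,0,0],[0,0,0]]' --hand '[0,0]'

```text
time_s: 17.38
eef_pos: [0.6048, -0.1285, 0.0086]
ee_rot: [[-0.969, -0.246, 0.0], [-0.246, 0.969, -0.0], [-0.0, -0.0, -1.0]]
ft_force: [-2.5, -0.6, 7.2]
gripper_width: -0.004
grasp_force: 3.7
```

```bash
python3 -c "
from h import *
stat()"
```

```text
17.375 jig [  4.9 -28.4] z 8.6 F [-2.6  0.1] 7.2
yaw of tool -x 0.2482 z [ 0. -0. -1.]
```

>>> carry_out --translation '[[0,0,2],[0,0,0]]' --dr '[[0,0,0],[0,0,0]]' --hand '[0,0]'

```text
time_s: 17.62
eef_pos: [0.6049, -0.1285, 0.0085]
ee_rot: [[-0.969, -0.246, 0.001], [-0.246, 0.969, -0.0], [-0.001, -0.001, -1.0]]
ft_force: [-7.9, 0.3, 21.9]
gripper_width: 0.001
grasp_force: 10.8
```

>>> carry_out --translation '[[0,0,2],[0,0,0]]' --dr '[[0,0,0],[0,0,0]]' --hand '[0,0]'

```text
time_s: 17.88
eef_pos: [0.6049, -0.1286, 0.0083]
ee_rot: [[-0.969, -0.246, 0.002], [-0.246, 0.969, -0.0], [-0.002, -0.001, -1.0]]
ft_force: [-13.6, 2.1, 36.0]
gripper_width: 0.002
grasp_force: 17.9
```

```bash
python3 -c "
from h import *
stat()"
```

```text
17.875 jig [  5.  -28.5] z 8.3 F [-12.7   5.4] 36.0
yaw of tool -x 0.2482 z [ 0.002 -0.    -1.   ]
```

The force reads 36 N with no further travel at z 8.3, so the leaf is shut. That puts the real tip offset at about 32 mm, which is consistent with no bench contact earlier. I'll raise and go to the -y side of the peg.

>>> carry_out --translation '[[0,0,-6],[0,0,-30],[0,0,-30],[21,-41,0],[21,-41,0],[0,0,0]]' --dr '[[0,0,0],[0,0,0],[0,0,0],[0,0,0],[0,0,0],[0,0,0]]' --hand '[0,0,0,0,0,0]'

```text
time_s: 18.62
eef_pos: [0.5832, -0.2207, 0.0695]
ee_rot: [[-0.97, -0.242, -0.0], [-0.242, 0.97, -0.0], [0.0, -0.0, -1.0]]
ft_force: [-0.7, 0.7, -0.3]
gripper_width: 0.002
grasp_force: 0.0
```

```bash
python3 - <<'E'
from h import *
stat();s=snap('side')
j=lambda x,y,z:np.r_[JR@np.array([x,y])/1e3+JT,z/1e3]
print('shut top edge pred',[proj(s,j(x,-52,40))[0].round(1) for x in(-38,5,48)],'peg',proj(s,j(-37,-70,76))[0],'pivot',proj(s,j(5,-70,50))[0])
np.set_printoptions(linewidth=250)
print(s['img'][254:300:2,334:394:2].min(2))
E
```

```text
18.625 jig [ -38.8 -112.4] z 69.5 F [-0.5  0.9] -0.3
yaw of tool -x 0.2445 z [-0. -0. -1.]
shut top edge pred [array([359.8, 278.7]), array([373.6, 265. ]), array([386.6, 252. ])] peg [371.91850909 272.49058809] pivot [382.67952086 267.27467743]
[[207 207 187 162 138 153 103 134 207 207 207 209 209 210 209 211 212 213 212 210 207 209 217 181  49  21  22  22  17  17]
 [210 175 159  73  30  89 164 200 205 208 206 207 207 209 209 210 213 216 214 215 211 207 210 203  88  14  20  12  22  13]
 [209 199 154 117  70 106 162 203 208 208 209 208 207 209 211 211 210 212 213 214 215 213 201 126  65  74  73  46  17  21]
 [140 201 161 149 146 154 157 209 214 211 208 210 209 208 208 211 210 213 213 208 208 196 131  62  82  88  89  81  28  18]
 [ 87 118 189 196 194 191 208 211 212 212 213 209 211 210 199 197 193 150 136 128 127  92  61  71  79  81  90  83  29  18]
 [149  85  88 167 210 213 211 211 211 208 203 171 154 135 117 112 114 112 115 112  84  62  79  67  33  38  78  87  46   9]
 [164 154 103  84 132 198 200 200 154 125 122 113 114 113 113 111 114 113 113  88  59  66  84  49  37  32  68  82  2
[... 1275 characters left out ...]
 51  49  51  47  51  50  54  60  60  54  47  48  50  48  42  70  89  88  86  90  86]
 [ 38  35  41  48  48  50  50  48  50  48  48  52  49  50  51  48  51  46  49  48  49  44  37  63  89  92  90  89  89  86]
 [ 74  50  28  38  47  50  49  51  53  48  47  46  49  49  50  49  49  47  51  46  47  39  61  88  88  88  87  88  87  88]
 [ 88  82  56  37  31  42  49  50  48  52  46  49  49  47  50  50  49  50  50  49  41  53  87  90  92  90  88  85  86  87]
 [ 89  89  85  67  40  34  37  49  51  50  51  49  56  68  64  50  48  47  47  41  56  85  88  87  88  91  88  85  87  85]
 [ 90  91  89  92  74  46  33  33  48  51  49  52  74  50  58  67  49  47  40  56  89  88  87  90  89  89  87  90  89  89]]
```

The leaf's front corner is at about (359,278) against a predicted (360,279), which confirms it is shut. The peg is at about (371,273), as predicted. I'll descend and push the peg in +y.

>>> carry_out --translation '[[0,0,22],[0,0,22],[0,8,0],[0,8,0],[0,0,0]]' --dr '[[0,0,0],[0,0,0],[0,0,0],[0,0,0],[0,0,0]]' --hand '[0,0,0,0,0]'

```text
time_s: 19.3
eef_pos: [0.5808, -0.2018, 0.027]
ee_rot: [[-0.969, -0.247, 0.001], [-0.247, 0.969, -0.0], [-0.001, -0.0, -1.0]]
ft_force: [-0.6, -0.4, -0.4]
gripper_width: -0.001
grasp_force: 0.0
```

>>> carry_out --translation '[[0,6,0],[0,6,0],[0,6,0],[0,0,0]]' --dr '[[0,0,0],[0,0,0],[0,0,0],[0,0,0]]' --hand '[0,0,0,0]'

```text
time_s: 19.8
eef_pos: [0.576, -0.1848, 0.0262]
ee_rot: [[-0.969, -0.246, 0.001], [-0.246, 0.969, 0.0], [-0.001, 0.0, -1.0]]
ft_force: [0.6, -1.1, 0.4]
gripper_width: -0.002
grasp_force: 0.4
```

```bash
python3 - <<'E'
from h import *
stat()
E
```

```text
19.8 jig [-36.9 -75.9] z 26.2 F [ 0.3 -1.2] 0.4
yaw of tool -x 0.2487 z [ 0.001  0.    -1.   ]
```

>>> carry_out --translation '[[1,7,0],[1,7,0],[-2,6,0],[-2,5,0],[-3,5,0],[-3,5,0],[-4,4,0],[-4,4,0],[0,0,0]]' --dr '[[0,0,0],[0,0,0],[0,0,0],[0,0,0],[0,0,0],[0,0,0],[0,0,0],[0,0,0],[0,0,0]]' --hand '[0,0,0,0,0,0,0,0,0]'

```text
time_s: 20.92
eef_pos: [0.5809, -0.1388, 0.0258]
ee_rot: [[-0.969, -0.246, -0.0], [-0.246, 0.969, 0.001], [-0.0, 0.001, -1.0]]
ft_force: [-1.0, 0.9, 0.2]
gripper_width: 0.001
grasp_force: 0.1
```

```bash
python3 - <<'E'
from h import *
stat()
E
```

```text
20.925 jig [-20.8 -32.5] z 25.8 F [-0.8  1.1] 0.2
yaw of tool -x 0.249 z [-0.     0.001 -1.   ]
```

>>> carry_out --translation '[[-5,2,0],[-4,1,0],[0,0,0]]' --dr '[[0,0,0],[0,0,0],[0,0,0]]' --hand '[0,0,0]'

```text
time_s: 21.3
eef_pos: [0.5892, -0.1342, 0.0259]
ee_rot: [[-0.969, -0.246, 0.0], [-0.246, 0.969, 0.0], [-0.001, 0.0, -1.0]]
ft_force: [-0.5, 0.3, 0.2]
gripper_width: -0.003
grasp_force: 0.1
```

>>> carry_out --translation '[[-3,0,0],[0,0,0]]' --dr '[[0,0,0],[0,0,0]]' --hand '[0,0]'

```text
time_s: 21.55
eef_pos: [0.5908, -0.1337, 0.0258]
ee_rot: [[-0.969, -0.246, -0.001], [-0.246, 0.969, 0.0], [0.001, 0.001, -1.0]]
ft_force: [-4.1, -0.2, 1.4]
gripper_width: 0.003
grasp_force: 1.9
```

```bash
python3 - <<'E'
from h import *
stat()
E
```

```text
21.55 jig [ -9.9 -30. ] z 25.8 F [-4.   0.8] 1.4
yaw of tool -x 0.2482 z [-0.001  0.    -1.   ]
```

Contact with the stop seems to begin at the predicted TCP x = -10. I'll push a bit more to confirm.

>>> carry_out --translation '[[-2,0,0],[0,0,0]]' --dr '[[0,0,0],[0,0,0]]' --hand '[0,0]'

```text
time_s: 21.8
eef_pos: [0.5909, -0.1336, 0.0256]
ee_rot: [[-0.969, -0.245, -0.004], [-0.245, 0.969, -0.001], [0.004, 0.001, -1.0]]
ft_force: [-8.7, 0.5, 6.2]
gripper_width: -0.005
grasp_force: 4.6
```

>>> carry_out --translation '[[-1,0,0],[0,0,0]]' --dr '[[0,0,0],[0,0,0]]' --hand '[0,0]'

```text
time_s: 22.05
eef_pos: [0.5909, -0.1335, 0.0256]
ee_rot: [[-0.969, -0.245, -0.006], [-0.245, 0.97, -0.001], [0.006, 0.001, -1.0]]
ft_force: [-11.9, -1.5, 8.9]
gripper_width: 0.001
grasp_force: 5.9
```

The latch is hard on its stop. I'll back off, raise clear, and make a numeric check.

>>> carry_out --translation '[[5,0,0],[8,0,0],[0,0,-40],[0,0,-50],[50,0,-30],[60,0,0],[0,60,0],[0,60,0],[0,60,0],[0,60,0],[0,0,0],[0,0,0]]' --dr '[[0,0,0],[0,0,0],[0,0,0],[0,0,0],[0,0,0],[0,0,0],[0,0,0],[0,0,0],[0,0,0],[0,0,0],[0,0,0],[0,0,0]]' --hand '[0,0,0,0,0,0,0,0,0,0,0,0]'

```text
time_s: 23.55
eef_pos: [0.4168, 0.0694, 0.1462]
ee_rot: [[-0.969, -0.247, 0.001], [-0.247, 0.969, -0.0], [-0.001, -0.001, -1.0]]
ft_force: [0.0, -0.2, -0.2]
gripper_width: -0.001
grasp_force: 0.0
```

```bash
python3 - <<'E'
from h import *
stat();s=snap('side')
j=lambda x,y,z:np.r_[JR@np.array([x,y])/1e3+JT,z/1e3]
print('peg0',proj(s,j(5,-28,76))[0],proj(s,j(5,-28,50))[0],'phi.3',proj(s,j(-7.4,-30,76))[0],'arm tip',proj(s,j(5,-15,50))[0],'linktip',proj(s,j(-88,0,28))[0],'edge',[proj(s,j(x,-52,40))[0] for x in(-38,48)])
np.set_printoptions(linewidth=250)
print(s['img'][230:294:2,324:392:2].min(2));print(s['img'][254:290:2,296:336:2].min(2))
E
```

```text
23.55 jig [-128.3  209.8] z 146.2 F [-0.  -0.2] -0.2
yaw of tool -x 0.2492 z [ 0.001 -0.    -1.   ]
peg0 [366.56296059 245.61640444] [364.14707698 254.44845645] phi.3 [363.41583099 250.03953545] arm tip [358.56950784 250.59070862] linktip [319.28511923 282.1541441 ] edge [array([359.80308791, 278.73308716]), array([386.60073312, 251.95637034])]
[[144 158 179 ... 139 139 136]
 [168 180 181 ... 144 141 141]
 [184 177 175 ... 142 141 140]
 ...
 [ 74  73  71 ... 139 135 143]
 [ 78  76  97 ... 145 142 140]
 [134 136 143 ... 141 140 139]]
[[141 134 117  95  96  89  76  79  80  70  44  41  45  60  76 135 179 184 181 179]
 [127  94 104  91  98 103  76  75  75  80  72  55  43  41  55  65 108 167 182 181]
 [ 84  73  74  92  90  78  78  77  77  79  78  79  66  44  55  83  69  85 147 181]
 [ 62  42  69  73  75  76  77  80  78  78  77  79  77  86 129 146 103  75  72 121]
 [ 80  34  35  62  78  78  77  79  77  79  77  72  97 117 133 145 143 132 104  73]
 [135  89  34  29  53  75  78  77  82  78  79 103 144  89  89 142 140 149 147 127]
 [139 134 117  51  29  45  71  76  77  79 105 141 143 139 140 1
[... 233 characters left out ...]
12 163 171 159 150 155 157 144 146]
 [141 140 140 141 140 140 144 128  66  27  58 137 156 168 159 157 154 159 154 144]
 [140 144 143 143 143 144 142 141 133  76  79 147 148 147 154 163 167 154 164 142]
 [143 142 141 144 142 140 143 141 144 142 103 144 145 147 147 152 161 170 174 127]
 [140 137 136 140 140 141 139 143 144 146  98 125 148 147 148 149 154 184 148 101]
 [138 141 144 142 138 142 142 144 140 143  88  64 118 143 146 148 141 109  78 145]
 [142 139 138 141 142 145 143 142 140 135  77  58  55  76  89  90  73  53  49  87]
 [144 142 138 138 140 143 140 145 144 136  87  75  66  62  61  57  53  31  35  51]
 [143 140 139 138 141 142 140 142 143 146 134  82  77  78  74  73  71  63  32  35]]
```

```bash
python3 - <<'E'
from h import *
s=load('side')
np.set_printoptions(linewidth=250,threshold=10**6)
print(s['img'][236:284:2,340:392:2].min(2))
E
```

```text
[[182 182 181 178 180 183 183 184 181 169 158 149  83 110 144 144 141 137 142 144 146 139 139 143 143 141]
 [179 182 183 178 181 177 182 183 154 117  80 102 124 139 142 142 144 141 138 139 140 145 143 141 141 140]
 [175 178 181 184 182 181 180 174 144 100  19  53 136 176 172 145 142 144 143 139 141 145 142 139 143 139]
 [179 178 179 181 181 183 182 180 123 132 125 132 139 173 180 179 159 142 142 145 139 141 143 142 147 141]
 [176 178 178 179 182 182 182 184 177 154 117 125 130 148 168 181 180 172 149 144 125 134 143 140 148 141]
 [180 175 176 178 177 177 181 184 183 186 180 171 109 140 141 182 185 182 181 147  82 137 141 146 146 141]
 [178 180 178 177 179 178 177 182 186 184 185 162  55  70 123 188 187 183 180 183 161 125 134 144 145 140]
 [178 176 178 170 176 179 182 179 182 170 150 122  49  63 148 185 186 186 185 182 181 172 129 128 136 144]
 [179 175 149  94 135 179 180 178 179 147 144  81  52  73 169 181 180 184 187 188 183 182 171  98 102 135]
 [137 118 131  90 117 179 179 179 165  84 125  79  56  89 150 179 182 179 182 185 187 177 110  72  77  90]
 [ 59  28  76 141 175 182 181 
[... 768 characters left out ...]
 188 179 120  52  45  69  61  63 112 129 130 120  82  76]
 [132  88  95  73  67 104 169 187 185 183 184 187 179 125  51  36  37  40  51  52  56  69  70  68  77  78]
 [ 93 138 148 130  82  65  81 149 185 184 185 179 126  54  51  51  44  42  50  54  59  57  57  73  76  77]
 [ 90  96 146 145  78  40  53  72 122 178 179 124  55  61  73  76  48  40  52  51  56  56  63  77  77  61]
 [105  90 135  85  53  42  42  49  66  98 116  53  61  78  78  75  73  55  48  53  57  54  73  79  68  58]
 [146 141  86  71  80  55  45  40  46  58  52  53  74  74  77  78  77  75  58  57  59  65  76  69  49 118]
 [136  77  71  78  79  79  72  46  42  42  57  75  75  76  77  77  76  77  75  75  76  76  70  48 110 143]]
```

Peg top (366,246), link tip (319,282) and leaf edge (360,278) all match the finished-state predictions.

```bash
python3 -c "
from workcell import ctrl
print(ctrl.finish_job())"
```

```text
the job is handed in; nothing more can be done
None
```

The job is handed in: the link is home against the stop, the leaf is shut and the latch is across it on its stop (confirmed by contact forces and a final camera check), but no verdict came back.

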